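Tip the counted relays into the caddy and hold the caddy up

ROBOT

A 6-joint arm with a two-finger parallel gripper is mounted at the origin on the work surface. World frame = base frame: x ahead of the robot, y to its left, z up, the work surface at z = 0. Lengths are in m, angles in rad, forces in N, time in s.
With the tool pointing down it reaches from about 0.375 to 0.975 m from the base axis. Payload 3.8 kg.
Tool frame: the origin (TCP) lies midway between the tips of the shut fingers; the grasp point (between the pads) lies 19 mm behind it; z points along the fingers, y is the line along which they close (so a half turn about z gives the same grasp; the last joint's range is limited). The gripper opens to 85 mm and grips with 20 to 120 N. Pads are 22 mm wide; open, the fingers measure 114 mm over their backs; the gripper's body (76 mm by 85 mm) begins 54 mm behind the grasp point. The pads swing forward as they close: fully open they stand 13 mm farther back than shut.
Start: joints at [-1.185, 0.264, 1.604, -0, 1.274, -0.037], TCP at [0.277, -0.616, 0.231] pointing down, gripper open.
Joint ranges: [-2.63, 2.63], [-0.94, 2.18], [0.31, 2.57], [-1.31, 4.45], [0, 2.66], [-2.55, 2.55]. Speed limits (rad/s): [2.57, 2.57, 3.14, 3.14, 3.14, 3.14].

INTERFACE

Orientations are given as a rotation vector (axis times angle).
In Python, from workcell import status, read_camera, workorder, masks_of gives the robot as it stands.
- The arm moves only by the tool drive_tool, never from a script. Its argument "rows" is a list of rows, each a list of 7 numbers: the turn, a rotation vector about the tool's x, y, z in degrees, then the shift along the tool's x, y, z in m, then the opening, from 0 (shut) to 1 (fully open). In form: [[ax, ay, az, tx, ty, tz, claw], ...]. A call has 1 to 8 rows; each row shifts and turns the commanded pose from where the row before left it, along the tool's axes as they then stand; what a row does not reach is not made up. A row lasts 1/12 s, in which the tool goes at most 41.7 mm and 7.16 degrees, less where a joint would pass 70% of its speed; a pose out of reach is approached as far as the arm can. A call is refused whole if a number of a shift passes 0.0417 or a number of a turn 7.16, either way. A call with a gripper value outside its range is refused whole. The fingers move at their own pace and stop on an object; "force" is the grip in N (left out, the last holds). Time passes only in rows, so rows that do not move let the fingers close. It gives the time, the measured TCP pose, the force, the opening and the grip force at its end, in the units of the state.
- status.read_state(): the state, without advancing time (a new reading comes with each control period).
- read_camera(name): name is "side" or "top"; returns a dict with "color" (420x560x3 uint8, red, green, blue), "intrinsics" (3x3 intrinsics, pixels), "D" ([k1, k2, p1, p2, k3] as OpenCV has them; the pictures are not rectified), "world_from_camera" (4x4, takes a point from camera to world coordinates). Camera axes: x right, y up, looking along -z (the intrinsics and any distortion apply to the point x, -y, -z); pixel columns grow to the right and rows downward; lengths in m; the calibration is good to about 2 mm. A picture is of the moment at which its call begins. There is no depth.
- workorder.finish_job(): hands the job in; it is judged then, once.
Trained networks look in a picture, given as the dict that the camera call returned (one of the last four; its "shot" number tells which), for a name from the list of things; names that differ only in an ending like _2 or _b are one class to them, and where a whole thing is asked for, a point or a joint stands for the part that bears it (a point fixed in the world has none). Each returns a list of dicts, best first, with "score" (0 to 1); they miss things now and then, are a little off and sometimes report something else, mostly with a low value. They report only what shows in the picture. A call takes as long as a camera call.
- masks_of(picture, name): "mask" (420x560 bool, what is visible of it) and "bbox" ([left, top, right, bottom] in pixels, round what is visible of it).
The state is a dict: "time": time; "q": joint angles; "joint_vel": joint speeds; "joint_torque": joint torques, N m; "tool_pos": TCP position; "tcp_rot": TCP orientation; "wrist_force": force on the tool from outside, world axes, zero at the start; "torque": the same for the moment, N m; "width": opening from 0.0 (shut) to 1.0 (fully open); "grip_force": force on a finger pad.
Only numpy, scipy, OpenCV 4.12 (cv2) and the standard library are available. Lean on these libraries where they do the work, as an engineer would, in place of code of your own. Each camera call takes 0.05 s, during which the arm holds its last target. There are 200 camera calls.

TASK

The five counted relays lie in the scoop on the scale: lift the scoop off, tip all five out of it into the carry caddy, set the empty scoop back upright on the middle of the scale's plate and let go of it. Then lift the caddy about 10 cm clear of the bench and keep it there level and still for a few seconds, ready for a colleague to take from you: the program finishes while still holding the caddy in the air with all five relays in it. Keep the caddy upright throughout, and leave the multimeter, the solder spool and the screwdriver where they are.

Things in the scene. Friction and masses are not known exactly. Their poses are not given: they have to be found in the camera images.
- scoop: Grey plastic flat-bottomed scoop, about 180 g, loose on the scale's plate, relays lying in it. Origin: centre of underside, z up. 160 (x) x 126 (y), floor 3 thick. Open mouth at x = -80, roughly facing the robot. Upright back wall, the grip: 8 thick, centre x = +76, top 68 up, 30 free inside it; pinch it across x from above. Side walls 3 thick, 58 high at the back, 22 near the mouth.
- scoop_grip (a point): Middle of the top edge of the scoop's back wall (scoop frame x = +76, y = 0, z = +68); axes as the scoop's.
- scoop_lip (a point): Middle of the edge of the scoop's open mouth, at its underside (scoop frame x = -80, y = 0, z = 0); axes as the scoop's.
- scale: Compact white bench counting scale, fixed. Origin: on the bench under the centre of its plate, z up; its low display end points to -x, towards the robot. Casing from x = -168 to +100, 200 wide (y), 62 high (49 high where x is below -100). Steel plate 175 (x) x 185 (y), top face 76 above the bench.
- scale_plate (a point): Centre of the top face of the scale's plate, 76 above the bench; axes as the scale's. The underside of the scoop stands here, centred to within about 3 at the start.
- caddy: Grey metal carry caddy, about 400 g, loose, empty. Tray 150 (x) x 220 (y) x 70 high, walls and floor 4. Origin: centre of underside, z up. At the middle of each end (y = +-108) a 40 wide upright rises to 170; between them a fixed black grip bar runs along y over the tray's middle: 18 thick (x), 24 high, centre 160 up; pinch it across x from above. Open 62 x 210 each side of it.
- caddy_grip (a point): Centre of the caddy's grip bar (caddy frame x = 0, y = 0, z = 160); axes as the caddy's.
- relay1: Plug-in relay, one of five alike, 35 g: block with whitish clear cover, 35 (x) x 28 (y) x 21 (z), dark base and 6 mm blade pins at its +x end. Origin: centre of the block. At the start it lies flat on the scoop's floor. It begins to slide down the scoop at a slope of 27 to 36 degrees and runs out of the mouth at 45 or more.
- relay2: Plug-in relay, one of five alike, 35 g: block with whitish clear cover, 35 (x) x 28 (y) x 21 (z), dark base and 6 mm blade pins at its +x end. Origin: centre of the block. At the start it lies flat on the scoop's floor. It begins to slide down the scoop at a slope of 27 to 36 degrees and runs out of the mouth at 45 or more.
- relay3: Plug-in relay, one of five alike, 35 g: block with whitish clear cover, 35 (x) x 28 (y) x 21 (z), dark base and 6 mm blade pins at its +x end. Origin: centre of the block. At the start it lies flat on the scoop's floor. It begins to slide down the scoop at a slope of 27 to 36 degrees and runs out of the mouth at 45 or more.
- relay4: Plug-in relay, one of five alike, 35 g: block with whitish clear cover, 35 (x) x 28 (y) x 21 (z), dark base and 6 mm blade pins at its +x end. Origin: centre of the block. At the start it lies flat on the scoop's floor. It begins to slide down the scoop at a slope of 27 to 36 degrees and runs out of the mouth at 45 or more.
- relay5: Plug-in relay, one of five alike, 35 g: block with whitish clear cover, 35 (x) x 28 (y) x 21 (z), dark base and 6 mm blade pins at its +x end. Origin: centre of the block. At the start it lies flat on the scoop's floor. It begins to slide down the scoop at a slope of 27 to 36 degrees and runs out of the mouth at 45 or more.
- multimeter: Black handheld multimeter lying face up on the bench, 170 x 82 x 36, dial on top. Origin: centre of its underside. Not part of the job: leave alone.
- spool: Solder spool standing on its flange, 60 across, 42 high. Origin: centre of its underside. Not part of the job: leave alone.
- screwdriver: Screwdriver lying on the bench, 190 long, black handle. Origin: under its middle. Not part of the job: leave alone.

How it is judged:
On the way, in this order (a step that is already met when the one before it is completed fails the run):
1. all five relays lie inside the caddy while the scoop is still tipped (over 20 degrees) above it (angle between scoop's own z axis and vertical above 0.35 rad and horizontal distance between scoop_lip and caddy below 0.15 m and z of scoop_lip in the frame of caddy above 0.02 m and x of relay1 in the frame of caddy between -0.073 and 0.073 m and y of relay1 in the frame of caddy between -0.108 and 0.108 m and z of relay1 in the frame of caddy between 0 and 0.065 m and x of relay2 in the frame of caddy between -0.073 and 0.073 m and y of relay2 in the frame of caddy between -0.108 and 0.108 m and z of relay2 in the frame of caddy between 0 and 0.065 m and x of relay3 in the frame of caddy between -0.073 and 0.073 m and y of relay3 in the frame of caddy between -0.108 and 0.108 m and z of relay3 in the frame of caddy between 0 and 0.065 m and x of relay4 in the frame of caddy between -0.073 and 0.073 m and y of relay4 in the frame of caddy between -0.108 and 0.108 m and z of relay4 in the frame of caddy between 0 and 0.065 m and x of relay5 in the frame of caddy between -0.073 and 0.073 m and y of relay5 in the frame of caddy between -0.108 and 0.108 m and z of relay5 in the frame of caddy between 0 and 0.065 m), for 0.1 s.
2. the empty scoop stands upright on the middle of the scale's plate (within 35 mm), let go (horizontal distance between scoop and scale_plate below 0.035 m and z of scoop in the frame of scale between 0.066 and 0.084 m and angle between scoop's own z axis and vertical below 0.06 rad and contact force between scoop and the fingers below 0.2 N and contact force between scoop and the arm below 0.2 N and x of relay1 in the frame of caddy between -0.073 and 0.073 m and y of relay1 in the frame of caddy between -0.108 and 0.108 m and z of relay1 in the frame of caddy between 0 and 0.065 m and x of relay2 in the frame of caddy between -0.073 and 0.073 m and y of relay2 in the frame of caddy between -0.108 and 0.108 m and z of relay2 in the frame of caddy between 0 and 0.065 m and x of relay3 in the frame of caddy between -0.073 and 0.073 m and y of relay3 in the frame of caddy between -0.108 and 0.108 m and z of relay3 in the frame of caddy between 0 and 0.065 m and x of relay4 in the frame of caddy between -0.073 and 0.073 m and y of relay4 in the frame of caddy between -0.108 and 0.108 m and z of relay4 in the frame of caddy between 0 and 0.065 m and x of relay5 in the frame of caddy between -0.073 and 0.073 m and y of relay5 in the frame of caddy between -0.108 and 0.108 m and z of relay5 in the frame of caddy between 0 and 0.065 m), for 0.2 s.
3. the caddy is held level (within 5.7 degrees) and still, its underside 70 to 160 mm above the bench, with the five relays in it, for 2 s (height (world z) of caddy between 0.07 and 0.16 m and angle between caddy's own z axis and vertical below 0.1 rad and linear speed of caddy below 0.03 m/s and angular speed of caddy below 0.2 rad/s and contact force between caddy and the fingers above 2 N and contact force between caddy and scoop below 0.3 N and contact force between caddy and scale below 0.3 N and x of relay1 in the frame of caddy between -0.073 and 0.073 m and y of relay1 in the frame of caddy between -0.108 and 0.108 m and z of relay1 in the frame of caddy between 0 and 0.065 m and x of relay2 in the frame of caddy between -0.073 and 0.073 m and y of relay2 in the frame of caddy between -0.108 and 0.108 m and z of relay2 in the frame of caddy between 0 and 0.065 m and x of relay3 in the frame of caddy between -0.073 and 0.073 m and y of relay3 in the frame of caddy between -0.108 and 0.108 m and z of relay3 in the frame of caddy between 0 and 0.065 m and x of relay4 in the frame of caddy between -0.073 and 0.073 m and y of relay4 in the frame of caddy between -0.108 and 0.108 m and z of relay4 in the frame of caddy between 0 and 0.065 m and x of relay5 in the frame of caddy between -0.073 and 0.073 m and y of relay5 in the frame of caddy between -0.108 and 0.108 m and z of relay5 in the frame of caddy between 0 and 0.065 m), for 2 s.
At the end, for the whole second after the job is handed in: Fingers hold the caddy, underside 70 to 160 mm above the bench, level within 0.10 rad, slower than 0.03 m/s and 0.2 rad/s, touching neither scoop nor scale; five relays inside; empty scoop upright (0.06 rad) on the plate within 35 mm of its middle, untouched (all of step 3 and horizontal distance between scoop and scale_plate below 0.035 m and z of scoop in the frame of scale between 0.066 and 0.084 m and angle between scoop's own z axis and vertical below 0.06 rad and contact force between scoop and the fingers below 0.2 N and contact force between scoop and the arm below 0.2 N); the arm keeps its last pose, push and grip.
It fails at once if multimeter, spool or screwdriver moved more than 20 mm (distance of any of multimeter, spool, screwdriver from where it was at the start of the episode above 0.02 m).
It fails at once if the caddy is tipped more than 20 degrees (angle between caddy's own z axis and vertical above 0.35 rad).
It also fails if it takes over 72 s, if anything falls off the work surface, if the arm or the gripper's body presses on something with over 40 N, if the wrist force passes 120 N, or if a joint passes its speed limit or range.

## Working session

There is one attempt and no reset: what is moved stays moved. The work goes in short steps, Python scripts to look and compute and a tool call to move; the robot and the scene stay as the last step left them, time stands still between calls to the robot, and variables do not carry over. Pictures are saved under pics/ and viewed, at most 10 in all, crops included, and the job is handed in when it is done.

Besides the shell and the picture viewer there is one more tool, called after "Emit:" as name([rows], argument=value, ...), one row to a line, values as JSON. drive_tool: Moves the arm, as the interface text tells. Its arguments: {"type":"object","properties":{"rows":{"type":"array"},"force":{"type":"number"}},"required":["rows"]}

```bash
ls; mkdir -p pics; cat > h.py <<'E'
import numpy as np, cv2, json
from workcell import status, read_camera, workorder, masks_of
from scipy.spatial.transform import Rotation as R
def shot(n,f=None):
    p=read_camera(n)
    if f: cv2.imwrite('pics/'+f,p['color'][:,:,::-1])
    return p
def proj(p,X):
    T=np.linalg.inv(np.array(p['world_from_camera'])); X=np.atleast_2d(X)
    c=X@T[:3,:3].T+T[:3,3]; c=c*[1,-1,-1]
    return cv2.projectPoints(c,np.zeros(3),np.zeros(3),np.array(p['intrinsics']),np.array(p['D']))[0][:,0]
def back(p,uv,z):
    uv=np.array(uv,float).reshape(-1,1,2)
    n=cv2.undistortPoints(uv,np.array(p['intrinsics']),np.array(p['D']))[:,0]
    d=np.c_[n[:,0],-n[:,1],-np.ones(len(n))]; T=np.array(p['world_from_camera'])
    d=d@T[:3,:3].T; o=T[:3,3]
    return o+d*((z-o[2])/d[:,2])[:,None]
E
python3 - <<'E'
from h import *
s=status.read_state(); print(s)
for n in('top','side'):
    p=shot(n,n+'1.png'); print(n,np.round(p['world_from_camera'],3).tolist())
    for o in('scoop','scale','caddy','relay1','multimeter','spool','screwdriver'):
        for m in masks_of(p,o)[:6]:
            r=cv2.minAreaRect(np.argwhere(m['mask'])[:,::-1].astype(np.float32))
            print(o,round(m['score'],2),m['bbox'],np.round(r[0]),np.round(r[1]),round(r[2]))
E
```

```text
pics
{'time': 0.0, 'q': array([-1.18489621e+00,  2.64752368e-01,  1.60541430e+00,  4.03988783e-06,
        1.27367755e+00, -3.68859725e-02]), 'joint_vel': array([-2.84101403e-04,  5.27235692e-04, -2.65744958e-04,  2.60296742e-04,
       -1.08659737e-05, -3.93146271e-04]), 'joint_torque': array([-1.36170751e-03, -5.15116847e+01, -3.67311859e+01, -1.90797437e-04,
        1.29676878e-02,  9.55597159e-06]), 'tool_pos': array([ 0.27668241, -0.61487253,  0.22994078]), 'tcp_rot': array([-3.06949112e+00, -6.58708464e-01,  6.07657775e-04]), 'wrist_force': array([ 0.12575497,  0.1704436 , -0.09124411]), 'torque': array([-0.02233211, -0.02442139,  0.00857115]), 'grip_force': 0.0, 'width': 1.004021245407082}
top [[-0.005, 0.992, -0.123, 0.456], [-1.0, -0.003, 0.012, -0.002], [0.012, 0.123, 0.992, 1.107], [0.0, 0.0, 0.0, 1.0]]
scoop 0.94 [163.4, 225.4, 220.0, 296.9] [191. 258.] [69. 56.] 87
scale 0.96 [155.9, 219.6, 237.4, 329.0] [196. 273.] [ 82. 107.] 1
caddy 0.75 [298.4, 205.3, 403.6, 268.7] [351. 238.] [ 61. 102.] 90
caddy 0.66 [161.4, 221.7, 223.4, 293.3] [191. 258.] [68. 57.] 87
caddy 0.36 
[... 882 characters left out ...]
325.2] [298. 288.] [74. 59.] 15
scale 0.81 [247.9, 264.6, 373.2, 366.1] [313. 308.] [116.  83.] 18
caddy 0.6 [281.1, 129.5, 353.6, 232.5] [322. 180.] [ 58. 101.] 19
caddy 0.45 [304.7, 122.9, 360.0, 142.7] [330. 133.] [ 8. 56.] 79
relay1 0.69 [313.2, 284.8, 331.8, 304.1] [321. 295.] [13. 17.] 18
relay1 0.53 [257.2, 251.2, 336.2, 325.3] [298. 289.] [72. 57.] 15
relay1 0.49 [283.3, 293.2, 295.8, 306.8] [288. 299.] [16. 14.] 90
relay1 0.48 [304.8, 271.6, 320.7, 290.3] [310. 283.] [11. 16.] 6
relay1 0.16 [282.0, 130.6, 353.8, 233.6] [322. 179.] [ 58. 100.] 19
multimeter 0.8 [197.5, 189.1, 254.7, 239.4] [225. 214.] [60. 30.] 38
screwdriver 0.61 [305.6, 123.9, 362.2, 140.6] [331. 133.] [ 8. 55.] 79
```

```bash
cd pics; python3 - <<'E'
import cv2
a=cv2.imread('top1.png')[100:350,80:480];cv2.imwrite('t1c.png',cv2.resize(a,None,fx=2,fy=2,interpolation=3))
a=cv2.imread('side1.png')[100:390,170:470];cv2.imwrite('s1c.png',cv2.resize(a,None,fx=2,fy=2,interpolation=3))
E
```

```text
(no output)
```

View pics/t1c.png

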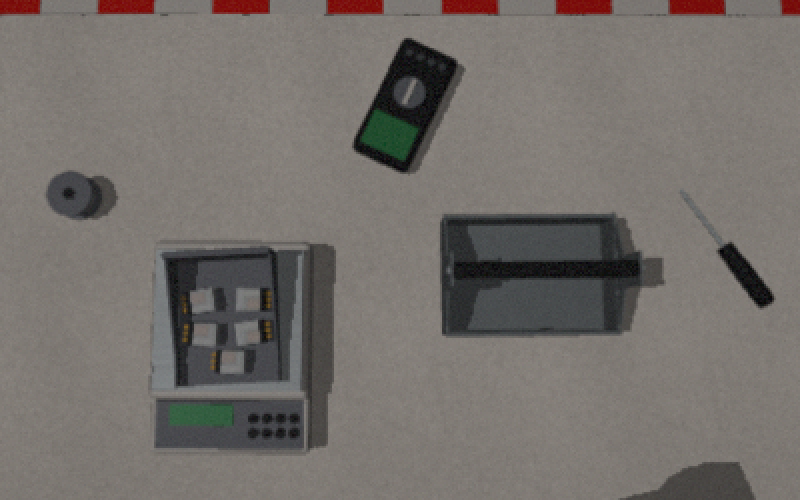

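View pics/s1c.png

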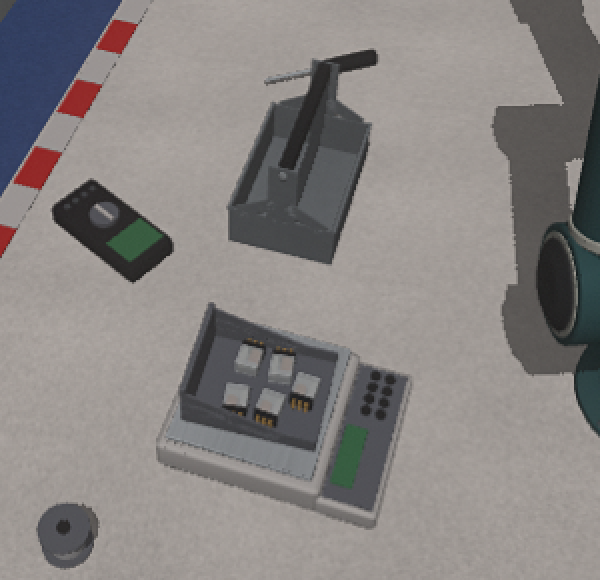

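The top view shows the scoop on the scale at about (190,258) with its mouth towards the robot. The caddy is at (350,238) with its bar across the image (along y), and the multimeter, spool and screwdriver are clear of both. Next I'll fit poses by silhouette in both views.

```bash
cat > fit.py <<'E'
from h import *
from scipy.optimize import minimize
def box(x0,x1,y0,y1,z0,z1): return np.array([[x,y,z] for x in(x0,x1) for y in(y0,y1) for z in(z0,z1)])/1000.
M={'scoop':[np.vstack([box(-80,80,-63,63,0,22),box(72,80,-63,63,0,58),box(72,80,-63,63,60,68)])],
'scale':[box(-168,-100,-100,100,0,49),box(-100,100,-100,100,0,62),box(-87,87,-92.5,92.5,62,76)],
'caddy':[box(-75,75,-110,110,0,70),box(-20,20,-110,-106,60,170),box(-20,20,106,110,60,170),box(-9,9,-108,108,148,172)]}
def raster(p,parts,x,y,a,z,S=4):
    im=np.zeros((420*S,560*S),np.uint8); c,s=np.cos(a),np.sin(a); Rz=np.array([[c,-s,0],[s,c,0],[0,0,1]])
    for P in parts:
        uv=proj(p,P@Rz.T+[x,y,z]); h=cv2.convexHull(((uv+.5)*S*16).astype(np.int32))
        cv2.fillConvexPoly(im,h,1,shift=4)
    return im>0
def fill(m,S=4):
    m=m.astype(np.uint8); m=cv2.morphologyEx(m,cv2.MORPH_CLOSE,np.ones((5,5)))
    m=cv2.resize(m*255,None,fx=S,fy=S,interpolation=cv2.INTER_LINEAR)>127
    return m
def fit(pairs,parts,x0,z):
    def cost(v):
        c=0
        for p,m in pairs:
            r=raster(p,parts,v[0],v[1],v[2],z); c+=1-(r&m).sum()/(r|m).sum()
        return c
    r=minimize(cost,x0,method='Nelder-Mead',options=dict(initial_simplex=np.array(x0)+np.array([[0,0,0],[.02,0,0],[0,.02,0],[0,0,.1]]),xatol=2e-4,fatol=1e-4))
    return r.x,r.fun
E
python3 - <<'E'
from fit import *
ps={n:shot(n) for n in('top','side')}
ms={(n,o):fill(masks_of(ps[n],o)[0]['mask']) for n in ps for o in('scoop','scale','caddy')}
for o,z,x0 in(('scoop',.076,(.45,.2,0)),('scale',0,(.45,.2,0)),('caddy',0,(.5,-.15,0))):
    for ns in(('top','side'),('top',),('side',)):
        pr=[(ps[n],(ms[n,o]|ms[n,'scoop']) if o=='scale' else ms[n,o]) for n in ns]
        parts=M[o]
        if o=='scale': parts=parts+[M['scoop'][0]+[0,0,.076]]
        print(o,ns,*np.round(fit(pr,parts,x0,z)[0],4),round(fit(pr,parts,x0,z)[1],3))
p=ps['top']
for m in masks_of(p,'relay1')[:6]: 
    print(np.round(back(p,np.argwhere(m['mask'])[:,::-1].mean(0),.095),3))
E
```

```text
Traceback (most recent call last):
IndexError: list index out of range
```

```bash
cat > m.py <<'E'
from fit import *
ps={};ms={}
for n in('top','side'):
    for k in range(3):
        p=shot(n); ps[n]=p
        for o in('scoop','scale','caddy'):
            if (n,o) in ms: continue
            r=masks_of(p,o)
            if r: ms[n,o]=fill(r[0]['mask']); print(n,o,r[0]['score'],r[0]['bbox'])
        if all((n,o) in ms for o in('scoop','scale','caddy')): break
for o,z,x0 in(('scoop',.076,(.45,.2,0)),('scale',0,(.45,.2,0)),('caddy',0,(.5,-.15,0))):
    for ns in(('top','side'),('top',),('side',)):
        if any((n,o) not in ms for n in ns): continue
        pr=[(ps[n],(ms[n,o]|ms[n,'scoop']) if o=='scale' else ms[n,o]) for n in ns]
        parts=M[o]
        if o=='scale': parts=parts+[M['scoop'][0]+[0,0,.076]]
        v,f=fit(pr,parts,x0,z); print(o,ns,np.round(v,4),round(f,3))
p=ps['top']
for m in masks_of(p,'relay1')[:6]: 
    print(np.round(back(p,np.argwhere(m['mask'])[:,::-1].mean(0),.095),3))
E
python3 m.py
```

```text
top scoop 0.71 [160.0, 226.7, 219.9, 295.3]
top scale 0.65 [155.0, 219.0, 238.5, 329.7]
top caddy 0.36 [172.8, 246.8, 189.5, 255.1]
side scoop 0.87 [260.4, 252.8, 337.8, 325.2]
side scale 0.67 [195.3, 189.8, 255.1, 237.1]
side caddy 0.82 [282.4, 131.2, 356.0, 232.9]
scoop ('top', 'side') [0.471  0.1927 0.0528] 0.642
scoop ('top',) [0.4712 0.1926 0.0513] 0.263
scoop ('side',) [0.4699 0.1928 0.0572] 0.377
scale ('top', 'side') [0.4708 0.1945 0.004 ] 0.914
scale ('top',) [0.4695 0.1942 0.0008] 0.137
scale ('side',) [0.5685 0.119  0.0596] 0.737
caddy ('top', 'side') [ 0.5246 -0.1878  0.0083] 1.041
caddy ('top',) [ 0.5  -0.15  0.  ] 1.0
caddy ('side',) [ 0.5246 -0.1878  0.0083] 0.041
[[0.455 0.159 0.095]]
[[0.419 0.187 0.095]]
[[0.493 0.161 0.095]]
[[0.451 0.22  0.095]]
[[0.49  0.225 0.095]]
```

```bash
python3 - <<'E'
import re
s=open('fit.py').read()
s=s.replace("    m=cv2.resize(m*255","    cs,_=cv2.findContours(m,0,2); m=cv2.drawContours(m*0,cs,-1,1,-1)\n    m=cv2.resize(m*255")
open('fit.py','w').write(s)
s=open('m.py').read()
s=s.replace("r=masks_of(p,o)\n","r=[d for d in masks_of(p,o) if abs(d['mask'].sum()/A[n,o]-1)<.35]\n").replace("ps={}","A={('top','scoop'):3900,('top','scale'):6000,('top','caddy'):6000,('side','scoop'):4000,('side','scale'):6000,('side','caddy'):5500};ps={}")
s=s.replace("r[0]['score'],","r[0]['mask'].sum(),").replace("            if r:","            print([int(d['mask'].sum()) for d in masks_of(p,o)]) if not r else 0\n            if r:")
open('m.py','w').write(s)
E
python3 m.py
```

```text
top scoop 2822 [159.2, 228.9, 219.8, 297.4]
top scale 4390 [156.7, 218.2, 236.7, 325.7]
top caddy 5655 [300.0, 205.7, 404.9, 269.1]
side scoop 4548 [283.5, 131.1, 353.3, 232.9]
side scale 5116 [248.3, 266.5, 376.5, 367.3]
side caddy 4603 [283.1, 130.5, 352.5, 233.9]
scoop ('top', 'side') [0.4706 0.1926 0.0505] 1.031
scoop ('top',) [0.4706 0.1926 0.0505] 0.031
scoop ('side',) [0.45 0.2  0.  ] 1.0
scale ('top', 'side') [0.4701 0.1935 0.0066] 0.72
scale ('top',) [ 0.474   0.1928 -0.0034] 0.075
scale ('side',) [ 0.4691  0.1874 -0.0067] 0.642
caddy ('top', 'side') [ 0.5247 -0.1866  0.0025] 0.088
caddy ('top',) [ 0.5252 -0.1875  0.0109] 0.035
caddy ('side',) [ 0.5248 -0.1852 -0.0069] 0.046
[[0.453 0.161 0.095]]
[[0.491 0.224 0.095]]
[[0.418 0.187 0.095]]
[[0.493 0.161 0.095]]
[[0.623 0.383 0.095]]
[[0.451 0.222 0.095]]
```

Emit:
drive_tool([
  [0,0,-7,0,0,-0.005,0.35],
  [0,0,-7,0,0,-0.005,0.35],
  [0,0,-7,0,0,-0.005,0.35],
  [0,0,-7,0,0,-0.005,0.35],
  [0,0,-7,0,0,-0.005,0.35],
  [0,0,-7,0,0,-0.005,0.35],
  [0,0,-7,0,0,-0.005,0.35],
  [0,0,-7,0,0,-0.005,0.35],
], force=80)

```text
time: 2.72
tool_pos: [0.2769, -0.6155, 0.2715]
tcp_rot: [2.397, 2.031, 0.0]
wrist_force: [-0.2, 0.7, 0.6]
width: 0.348
grip_force: 0.0
```

```bash
cat > d.py <<'E'
# usage: d.py x y z yaw_deg tilt_deg -> remaining turn (deg) and shift (m) in tool axes
import sys; from h import *
def target(yaw,tilt):
    B=np.array([[0,1,0],[1,0,0],[0,0,-1.]])  # cols: tool x=+y, y=+x, z=-z
    return R.from_euler('z',yaw,degrees=True)*R.from_euler('y',-tilt,degrees=True)*R.from_matrix(B)
if __name__=='__main__':
    a=list(map(float,sys.argv[1:])); s=status.read_state(); r=R.from_rotvec(s['tcp_rot'])
    t=target(a[3],a[4]); d=r.inv()*t
    print('t',round(s['time'],2),'tcp',np.round(s['tool_pos'],4),'w',round(s['width'],3),'grip',round(s['grip_force'],1),'F',np.round(s['wrist_force'],1),'q',np.round(s['q'],2))
    print('turn',np.round(np.degrees(d.as_rotvec()),2),'shift(now)',np.round(r.inv().apply(np.array(a[:3])-s['tool_pos']),4),'shift(target)',np.round(t.inv().apply(np.array(a[:3])-s['tool_pos']),4))
E
python3 d.py 0.5465 0.1964 0.25 2.9 0
```

```text
t 2.72 tcp [ 0.2769 -0.6155  0.2715] w 0.348 grip 0.0 F [-0.2  0.7  0.6] q [-1.18  0.24  1.56  0.    1.34 -1.02]
turn [  0.    -0.   -12.33] shift(now) [0.8451 0.1329 0.0215] shift(target) [0.7973 0.3103 0.0215]
```

Emit:
drive_tool([
  [0,0,-6.15,0,0,0,0.35],
  [0,0,-6.15,0,0,0,0.35],
  [0,0,0,0.035,0.0135,0,0.35],
  [0,0,0,0.035,0.0135,0,0.35],
  [0,0,0,0.035,0.0135,0,0.35],
  [0,0,0,0.035,0.0135,0,0.35],
  [0,0,0,0.035,0.0135,0,0.35],
  [0,0,0,0.035,0.0135,0,0.35],
])

```text
time: 3.38
tool_pos: [0.3488, -0.4006, 0.2714]
tcp_rot: [2.172, 2.269, 0.0]
wrist_force: [0.9, -0.2, 0.3]
width: 0.347
grip_force: 0.0
```

Emit:
drive_tool([
  [0,0,0,0.035,0.0135,0,0.35],
  [0,0,0,0.035,0.0135,0,0.35],
  [0,0,0,0.035,0.0135,0,0.35],
  [0,0,0,0.035,0.0135,0,0.35],
  [0,0,0,0.035,0.0135,0,0.35],
  [0,0,0,0.035,0.0135,0,0.35],
  [0,0,0,0.035,0.0135,0,0.35],
  [0,0,0,0.035,0.0135,0,0.35],
])

```text
time: 4.05
tool_pos: [0.4444, -0.1159, 0.2717]
tcp_rot: [2.171, 2.269, 0.001]
wrist_force: [1.6, -0.1, 0.3]
width: 0.348
grip_force: 0.0
```

Emit:
drive_tool([
  [0,0,0,0.035,0.0135,0,0.35],
  [0,0,0,0.035,0.0135,0,0.35],
  [0,0,0,0.035,0.0135,0,0.35],
  [0,0,0,0.035,0.0135,0,0.35],
  [0,0,0,0.035,0.0135,0,0.35],
  [0,0,0,0.035,0.0135,0,0.35],
  [0,0,0,0,0,0,0.35],
  [0,0,0,0,0,0,0.35],
])

```text
time: 4.72
tool_pos: [0.516, 0.0974, 0.2712]
tcp_rot: [-2.167, -2.274, 0.001]
wrist_force: [-0.2, -0.6, -0.1]
width: 0.349
grip_force: 0.0
```

```bash
python3 d.py 0.5465 0.1964 0.107 2.9 0
```

```text
t 4.72 tcp [0.516  0.0974 0.2712] w 0.349 grip 0.0 F [-0.2 -0.6 -0.1] q [ 0.14 -0.04  1.87 -0.    1.32  0.09]
turn [-0.02  0.01 -0.15] shift(now) [0.0974 0.0352 0.1642] shift(target) [0.0973 0.0354 0.1642]
```

Emit:
drive_tool([
  [0,0,0,0.0325,0.0118,0,0.35],
  [0,0,0,0.0325,0.0118,0,0.35],
  [0,0,0,0.0325,0.0118,0,0.35],
  [0,0,0,0,0,0.03,0.35],
  [0,0,0,0,0,0.03,0.35],
  [0,0,0,0,0,0.03,0.35],
  [0,0,0,0,0,0,0.35],
  [0,0,0,0,0,0,0.35],
])

```text
time: 5.38
tool_pos: [0.5452, 0.1928, 0.1795]
tcp_rot: [-2.172, -2.267, 0.007]
wrist_force: [0.4, -0.3, 1.2]
width: 0.345
grip_force: 0.0
```

```bash
python3 d.py 0.5465 0.1964 0.107 2.9 0; python3 - <<'E'
from h import *
p=shot('side');a=p['color'][190:340,210:390,::-1];cv2.imwrite('pics/g1.png',cv2.resize(a,None,fx=4,fy=4,interpolation=3))
E
```

```text
t 5.38 tcp [0.5452 0.1928 0.1795] w 0.345 grip 0.0 F [ 0.4 -0.3  1.2] q [ 0.3   0.12  1.87 -0.    1.15  0.25]
turn [-0.28  0.09 -0.45] shift(now) [0.0036 0.0018 0.0725] shift(target) [0.0035 0.0014 0.0725]
```

View pics/g1.png

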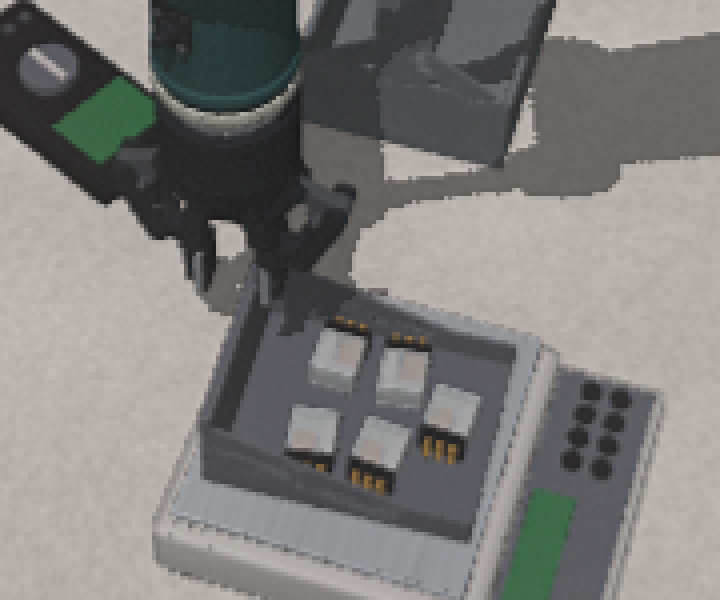

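The fingers at (200,270) and (268,285) straddle the back wall, and all five relays lie flat in the scoop. I'll descend and grip.

Emit:
drive_tool([
  [0,0,-0.2,0.0015,0.0007,0.018,0.35],
  [0,0,-0.2,0.0015,0.0007,0.018,0.35],
  [0,0,0,0,0,0.018,0.35],
  [0,0,0,0,0,0.018,0.35],
  [0,0,0,0,0,0,0.35],
  [0,0,0,0,0,0,0.35],
  [0,0,0,0,0,0,0.35],
])

```text
time: 6.02
tool_pos: [0.5502, 0.1979, 0.1121]
tcp_rot: [2.163, 2.275, 0.006]
wrist_force: [-0.2, 0.1, 0.1]
width: 0.349
grip_force: 0.0
```

Emit:
drive_tool([
  [0,0,0,0,0,0,0.2],
  [0,0,0,0,0,0,0.1],
  [0,0,0,0,0,0,0],
  [0,0,0,0,0,0,0],
  [0,0,0,0,0,0,0],
  [0,0,0,0,0,0,0],
  [0,0,0,0,0,0,0],
  [0,0,0,0,0,0,0],
], force=80)

```text
time: 6.68
tool_pos: [0.5489, 0.198, 0.1115]
tcp_rot: [2.163, 2.277, 0.003]
wrist_force: [-2.2, -0.4, 7.1]
width: 0.081
grip_force: 79.3
```

```bash
python3 d.py 0.5465 0.1964 0.107 2.9 0
```

```text
t 6.68 tcp [0.5489 0.198  0.1115] w 0.081 grip 79.3 F [-2.2 -0.4  7.1] q [0.3  0.19 1.92 0.   1.02 0.25]
turn [ 0.1  -0.03  0.03] shift(now) [-0.0015 -0.0025  0.0045] shift(target) [-0.0015 -0.0024  0.0045]
```

Emit:
drive_tool([
  [0,0,0,0,0,-0.005,0],
  [0,0,0,0,0,-0.012,0],
  [0,0,0,0,0,-0.025,0],
  [0,0,0,0,0,-0.03,0],
  [0,0,0,0,0,-0.03,0],
  [0,0,0,0,0,-0.03,0],
  [0,0,0,0,0,-0.018,0],
  [0,0,0,0,0,0,0],
])

```text
time: 7.35
tool_pos: [0.5513, 0.1986, 0.2661]
tcp_rot: [2.16, 2.274, 0.015]
wrist_force: [0.4, 1.3, -3.4]
width: 0.08
grip_force: 78.6
```

```bash
cat > pour.py <<'E'
# TCP target for lip at (x,y,z), given yaw, tilt
import sys; from d import *
def tcp(l,yaw,tilt):
    Rs=R.from_euler('z',yaw,degrees=True)*R.from_euler('y',-tilt,degrees=True)
    return np.array(l)+Rs.apply([.156,0,.0355])
a=list(map(float,sys.argv[1:])); t=tcp(a[:3],a[3],a[4]); print('target',np.round(t,4))
import subprocess; subprocess.run(['python3','d.py',*map(str,t),*sys.argv[4:6]])
E
python3 pour.py .565 -.187 .225 0 0;python3 pour.py .565 -.187 .225 0 20
```

```text
t 7.35 tcp [0.5513 0.1986 0.2661] w 0.08 grip 78.6 F [ 0.4  1.3 -3.4] q [ 0.3   0.07  1.77 -0.    1.3   0.25]
turn [ 0.61 -0.17  2.93] shift(now) [-0.3938  0.1497  0.0062] shift(target) [-0.3856  0.1697  0.0056]
target [ 0.721  -0.187   0.2605]
t 7.35 tcp [0.5513 0.1986 0.2661] w 0.08 grip 78.6 F [ 0.4  1.3 -3.4] q [ 0.3   0.07  1.77 -0.    1.3   0.25]
turn [-19.39  -0.68   2.87] shift(now) [-0.3926  0.1287 -0.0453] shift(target) [-0.3856  0.1548  0.0078]
target [ 0.6995 -0.187   0.3117]
```

Emit:
drive_tool([
  [0.3,0,1,-0.008,0.0035,0,0],
  [0.3,0,1,-0.016,0.007,0,0],
  [0,0,0.9,-0.024,0.0106,0,0],
  [0,0,0,-0.025,0.011,0,0],
  [0,0,0,-0.025,0.011,0,0],
  [0,0,0,-0.025,0.011,0,0],
  [0,0,0,-0.025,0.011,0,0],
  [0,0,0,-0.025,0.011,0,0],
])

```text
time: 8.02
tool_pos: [0.6245, 0.0233, 0.255]
tcp_rot: [-2.214, -2.213, 0.018]
wrist_force: [0.3, 0.6, -2.7]
width: 0.082
grip_force: 78.5
```

Emit:
drive_tool([
  [0,0,0,-0.025,0.011,0,0],
  [0,0,0,-0.025,0.011,0,0],
  [0,0,0,-0.025,0.011,0,0],
  [0,0,0,-0.025,0.011,0,0],
  [0,0,0,-0.025,0.011,0,0],
  [0,0,0,-0.025,0.011,0,0],
  [0,0,0,-0.025,0.011,0,0],
  [0,0,0,-0.025,0.011,0,0],
])

```text
time: 8.68
tool_pos: [0.7125, -0.1764, 0.2536]
tcp_rot: [-2.214, -2.212, 0.017]
wrist_force: [0.6, -0.1, -2.8]
width: 0.078
grip_force: 78.5
```

Emit:
drive_tool([
  [0,0,0,-0.01,0.004,0,0],
  [0,0,0,0,0,0,0],
  [0,0,0,0,0,0,0],
])

```text
time: 8.93
tool_pos: [0.7164, -0.1851, 0.2544]
tcp_rot: [-2.215, -2.211, 0.015]
wrist_force: [-0.5, 0.4, -3.2]
width: 0.079
grip_force: 78.5
```

```bash
python3 pour.py .565 -.187 .225 0 0;python3 pour.py .565 -.187 .225 0 20; python3 pour.py .565 -.187 .085 0 20;
```

```text
t 8.93 tcp [ 0.7164 -0.1851  0.2544] w 0.079 grip 78.5 F [-0.5  0.4 -3.2] q [-0.29  0.39  1.4  -0.    1.37 -0.28]
turn [-0.88 -0.1  -0.09] shift(now) [-0.0019  0.0045 -0.0062] shift(target) [-0.0019  0.0046 -0.0061]
target [ 0.721  -0.187   0.2605]
t 8.93 tcp [ 0.7164 -0.1851  0.2544] w 0.079 grip 78.5 F [-0.5  0.4 -3.2] q [-0.29  0.39  1.4  -0.    1.37 -0.28]
turn [-20.88  -0.09  -0.11] shift(now) [-0.0018 -0.0179 -0.0571] shift(target) [-0.0019  0.0036 -0.0597]
target [ 0.6995 -0.187   0.3117]
t 8.93 tcp [ 0.7164 -0.1851  0.2544] w 0.079 grip 78.5 F [-0.5  0.4 -3.2] q [-0.29  0.39  1.4  -0.    1.37 -0.28]
turn [-20.88  -0.09  -0.11] shift(now) [-0.002  -0.0157  0.0829] shift(target) [-0.0019 -0.0442  0.0719]
target [ 0.6995 -0.187   0.1717]
```

Emit:
drive_tool([
  [-3.5,0,0,0,-0.0012,-0.0098,0],
  [-3.5,0,0,0,-0.0012,-0.0098,0],
  [-3.5,0,0,0,-0.0012,-0.0098,0],
  [-3.5,0,0,0,-0.0012,-0.0098,0],
  [-3.5,0,0,-0.001,-0.0012,-0.0098,0],
  [-3.3,0,0,-0.001,-0.0012,-0.0098,0],
  [0,0,0,0,0,0,0],
  [0,0,0,0,0,0,0],
])

```text
time: 9.6
tool_pos: [0.7008, -0.1853, 0.3143]
tcp_rot: [2.03, 2.032, 0.36]
wrist_force: [-0.7, 0.4, -3.6]
width: 0.081
grip_force: 78.9
```

```bash
python3 pour.py .565 -.187 .225 0 20; python3 pour.py .565 -.187 .085 0 20; python3 - <<'E'
from h import *
p=shot('side');a=p['color'][60:320,180:470,::-1];cv2.imwrite('pics/g2.png',cv2.resize(a,None,fx=2.3,fy=2.3,interpolation=3))
E
```

```text
t 9.6 tcp [ 0.7008 -0.1853  0.3143] w 0.081 grip 78.9 F [-0.7  0.4 -3.6] q [-0.35  0.11  1.67  0.14  1.03 -0.4 ]
turn [ 0.09 -0.04  0.04] shift(now) [-0.0017 -0.0021  0.002 ] shift(target) [-0.0017 -0.0021  0.002 ]
target [ 0.6995 -0.187   0.3117]
t 9.6 tcp [ 0.7008 -0.1853  0.3143] w 0.081 grip 78.9 F [-0.7  0.4 -3.6] q [-0.35  0.11  1.67  0.14  1.03 -0.4 ]
turn [ 0.09 -0.04  0.04] shift(now) [-0.0018 -0.0502  0.1335] shift(target) [-0.0017 -0.05    0.1335]
target [ 0.6995 -0.187   0.1717]
```

View pics/g2.png

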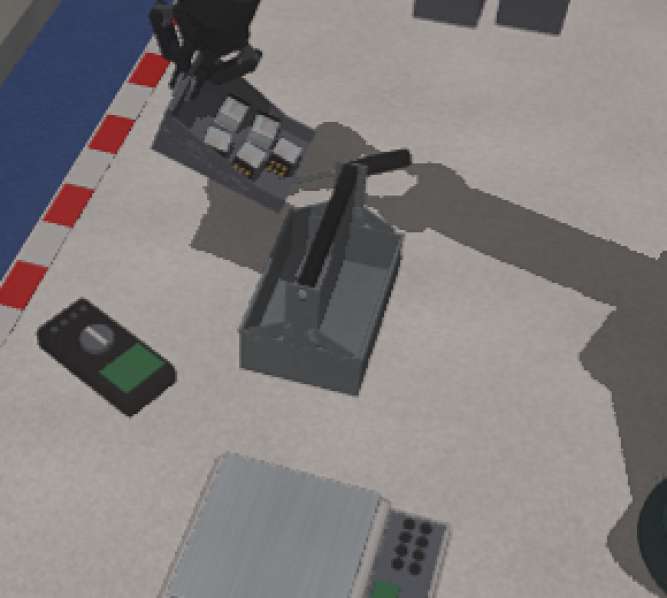

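The scoop is at 20° tilt with all five relays in it. Its lip, at about (290,200) in the crop, is beyond the bar and over the far slot. I'll descend.

Emit:
drive_tool([
  [0,0,0,-0.0003,-0.004,0.011,0],
  [0,0,0,-0.0003,-0.0075,0.02,0],
  [0,0,0,-0.0003,-0.0083,0.0222,0],
  [0,0,0,-0.0003,-0.0083,0.0222,0],
  [0,0,0,-0.0003,-0.0083,0.0222,0],
  [0,0,0,-0.0003,-0.0083,0.0222,0],
  [0,0,0,0,-0.005,0.0135,0],
  [0,0,0,0,0,0,0],
])

```text
time: 10.32
tool_pos: [0.698, -0.1865, 0.1636]
tcp_rot: [2.038, 2.039, 0.354]
wrist_force: [-1.1, -0.0, -4.4]
width: 0.081
grip_force: 78.9
```

```bash
python3 pour.py .565 -.187 .085 0 20;python3 pour.py .565 -.187 .085 0 36; python3 pour.py .565 -.187 .085 0 52; python3 - <<'E'
from h import *
p=shot('side');T=proj(p,[[.565,-.187,.085],[.565,-.25,.085],[.565,-.124,.085]]);print(T)
a=p['color'].copy()
for u in T: cv2.circle(a,(int(round(u[0])),int(round(u[1]))),1,(255,0,0),-1)
a=a[60:250,200:400,::-1];cv2.imwrite('pics/g3.png',cv2.resize(a,None,fx=3,fy=3,interpolation=3))
E
```

```text
t 10.32 tcp [ 0.698  -0.1865  0.1636] w 0.081 grip 78.9 F [-1.1 -0.  -4.4] q [-0.35  0.21  1.83  0.17  0.78 -0.46]
turn [-0.52 -0.25 -0.01] shift(now) [-0.0004  0.004  -0.0072] shift(target) [-0.0005  0.0041 -0.0071]
target [ 0.6995 -0.187   0.1717]
t 10.32 tcp [ 0.698  -0.1865  0.1636] w 0.081 grip 78.9 F [-1.1 -0.  -4.4] q [-0.35  0.21  1.83  0.17  0.78 -0.46]
turn [-16.52  -0.24  -0.04] shift(now) [-0.0003 -0.0122 -0.0487] shift(target) [-0.0005  0.0022 -0.0501]
target [ 0.6703 -0.187   0.2054]
t 10.32 tcp [ 0.698  -0.1865  0.1636] w 0.081 grip 78.9 F [-1.1 -0.  -4.4] q [-0.35  0.21  1.83  0.17  0.78 -0.46]
turn [-32.52  -0.24  -0.07] shift(now) [-0.0001 -0.0392 -0.0841] shift(target) [-0.0005  0.0122 -0.0919]
target [ 0.6331 -0.187   0.2298]
[[306.6466036  174.05076682]
 [312.79580958 159.28063781]
 [300.18358895 189.57618818]]
```

View pics/g3.png

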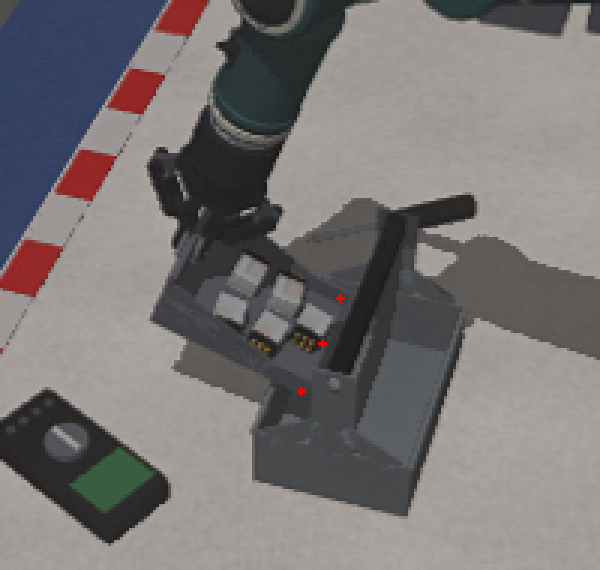

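Emit:
drive_tool([
  [-2,0,0,0,-0.0005,-0.0065,0],
  [-2,0,0,0,-0.0005,-0.0065,0],
  [-2,0,0,0,-0.0005,-0.0065,0],
  [-2,0,0,0,-0.0005,-0.0065,0],
  [-2,0,0,0,-0.0012,-0.0055,0],
  [-2,0,0,0,-0.0012,-0.0055,0],
  [-2,0,0,0,-0.0012,-0.0055,0],
  [-2,0,0,0,-0.0012,-0.0055,0],
])

```text
time: 11.03
tool_pos: [0.6753, -0.1887, 0.2141]
tcp_rot: [1.855, 1.858, 0.61]
wrist_force: [0.5, -0.0, -2.2]
width: 0.08
grip_force: 79.0
```

Emit:
drive_tool([
  [-2,0,0,0,-0.0012,-0.0055,0],
  [-2,0,0,0,-0.0012,-0.0055,0],
  [-2,0,0,0,-0.0012,-0.0055,0],
  [-2,0,0,0,-0.0012,-0.0055,0],
  [-2,0,0,0,-0.0012,-0.0055,0],
  [-2,0,0,0,-0.0012,-0.0055,0],
  [-2,0,0,0,-0.0012,-0.0055,0],
  [-2,0,0,0,-0.0012,-0.0055,0],
])

```text
time: 11.7
tool_pos: [0.6386, -0.1892, 0.2406]
tcp_rot: [1.67, 1.674, 0.822]
wrist_force: [-0.5, 0.2, -1.4]
width: 0.084
grip_force: 79.3
```

Emit:
drive_tool([
  [0,0,0,0,0,0,0],
  [0,0,0,0,0,0,0],
  [0,0,0,0,0,0,0],
  [0,0,0,0,0,0,0],
  [0,0,0,0,0,0,0],
  [0,0,0,0,0,0,0],
  [0,0,0,0,0,0,0],
  [0,0,0,0,0,0,0],
])

```text
time: 12.37
tool_pos: [0.6374, -0.1885, 0.2371]
tcp_rot: [1.676, 1.677, 0.821]
wrist_force: [0.4, -0.6, -1.8]
width: 0.08
grip_force: 79.3
```

```bash
python3 pour.py .565 -.187 .085 0 52; python3 - <<'E'
from h import *
b=[]
for n,(r,c) in (('side',(60,200)),('top',(150,240))):
    p=shot(n); b.append(cv2.resize(p['color'][r:r+180,c:c+190,::-1],None,fx=2.1,fy=2.1,interpolation=3))
cv2.imwrite('pics/g4.png',np.hstack(b))
E
```

```text
t 12.37 tcp [ 0.6374 -0.1885  0.2371] w 0.08 grip 79.3 F [ 0.4 -0.6 -1.8] q [-0.54 -0.13  2.28  1.23  0.45 -1.55]
turn [ 0.19 -0.02  0.04] shift(now) [ 0.0015 -0.0084  0.0011] shift(target) [ 0.0015 -0.0084  0.0011]
target [ 0.6331 -0.187   0.2298]
```

View pics/g4.png

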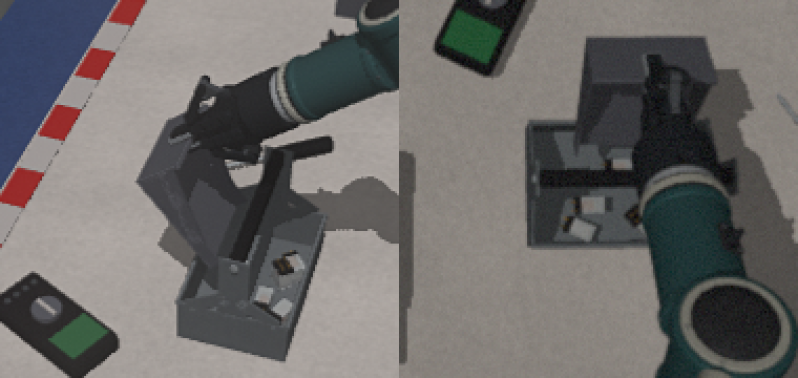

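The wrist now carries only the empty scoop's weight (1.8 N, down from 3.4 N), and the pictures show relays in the tray near (270,290). I'll lift straight out, then level the scoop.

Emit:
drive_tool([
  [0,0,0,0,0.01,-0.008,0],
  [0,0,0,0,0.02,-0.0157,0],
  [0,0,0,0,0.021,-0.0164,0],
  [0,0,0,0,0.021,-0.0164,0],
  [0,0,0,0,0.021,-0.0164,0],
  [0,0,0,0,0.021,-0.0164,0],
  [0,0,0,0,0.015,-0.0117,0],
  [0,0,0,0,0,0,0],
])

```text
time: 13.13
tool_pos: [0.6381, -0.1895, 0.4091]
tcp_rot: [1.667, 1.671, 0.823]
wrist_force: [0.1, -1.2, -0.2]
width: 0.078
grip_force: 79.4
```

Emit:
drive_tool([
  [4,0,0,0,0,0,0],
  [5,0,0,0,0,0,0],
  [5,0,0,0,0,0,0],
  [5,0,0,0,0,0,0],
  [5,0,0,0,0,0,0],
  [5,0,0,0,0,0,0],
  [5,0,0,0,0,0,0],
  [5,0,0,0,0,0,0],
])

```text
time: 13.8
tool_pos: [0.6361, -0.1879, 0.3995]
tcp_rot: [2.102, 2.104, 0.238]
wrist_force: [1.0, 0.2, -2.1]
width: 0.08
grip_force: 79.2
```

```bash
python3 d.py .5489 .198 .30 2.9 0
```

```text
t 13.8 tcp [ 0.6361 -0.1879  0.3995] w 0.08 grip 79.2 F [ 1.   0.2 -2.1] q [-0.37  0.05  1.57  0.08  1.32 -0.38]
turn [12.87  0.27 -2.82] shift(now) [ 0.386  -0.1068  0.0781] shift(target) [ 0.3899 -0.0676  0.0995]
```

Emit:
drive_tool([
  [4.3,0,-0.9,0,0,0,0],
  [4.3,0,-0.9,0,0,0,0],
  [4.2,0,-1,0,0,0,0],
  [0,0,0,0.02,-0.004,0,0],
  [0,0,0,0.03,-0.005,0,0],
  [0,0,0,0.03,-0.005,0,0],
  [0,0,0,0.03,-0.005,0,0],
  [0,0,0,0.03,-0.005,0,0],
])

```text
time: 14.47
tool_pos: [0.6051, -0.0481, 0.3974]
tcp_rot: [2.162, 2.272, 0.0]
wrist_force: [1.2, -0.0, -1.4]
width: 0.079
grip_force: 79.3
```

Emit:
drive_tool([
  [0,0,0,0.03,-0.005,0,0],
  [0,0,0,0.03,-0.005,0.015,0],
  [0,0,0,0.03,-0.005,0.015,0],
  [0,0,0,0.03,-0.005,0.015,0],
  [0,0,0,0.03,-0.005,0.015,0],
  [0,0,0,0.03,-0.005,0.015,0],
  [0,0,0,0.03,-0.005,0.015,0],
  [0,0,0,0.03,-0.005,0,0],
])

```text
time: 15.13
tool_pos: [0.5515, 0.1886, 0.302]
tcp_rot: [2.163, 2.274, -0.01]
wrist_force: [1.0, -0.5, -2.7]
width: 0.083
grip_force: 79.2
```

Emit:
drive_tool([
  [0,0,0,0.01,0,0,0],
  [0,0,0,0,0,0,0],
  [0,0,0,0,0,0,0],
  [0,0,0,0,0,0,0],
  [0,0,0,0,0,0,0],
])

```text
time: 15.55
tool_pos: [0.5545, 0.1964, 0.3082]
tcp_rot: [2.161, 2.267, 0.001]
wrist_force: [-0.4, -0.7, -2.9]
width: 0.081
grip_force: 79.3
```

```bash
python3 d.py .5489 .198 .1115 2.9 0; python3 - <<'E'
from h import *
p=shot('side');a=p['color'][120:370,190:400,::-1];cv2.imwrite('pics/g5.png',cv2.resize(a,None,fx=2.4,fy=2.4,interpolation=3))
E
```

```text
t 15.55 tcp [0.5545 0.1964 0.3082] w 0.081 grip 79.3 F [-0.4 -0.7 -2.9] q [ 0.3   0.06  1.7  -0.01  1.38  0.26]
turn [ 0.39  0.35 -0.16] shift(now) [ 0.0031 -0.0069  0.1967] shift(target) [ 0.0019 -0.0055  0.1967]
```

View pics/g5.png

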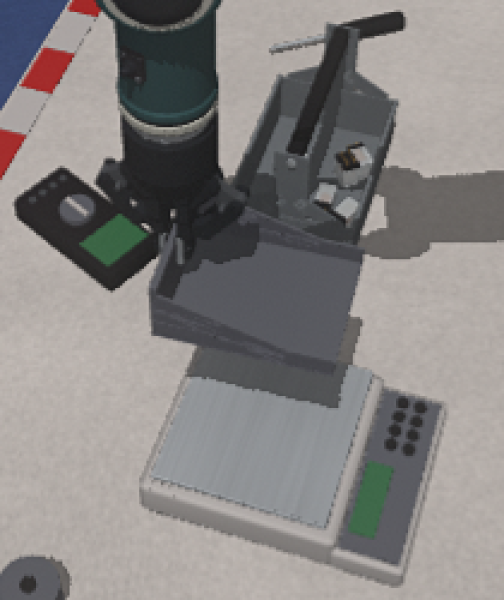

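The scoop is empty and level above the plate, and the relays are in the caddy. I'll lower it.

Emit:
drive_tool([
  [0.2,0.2,0,0.001,-0.0025,0.015,0],
  [0.1,0.1,0,0.001,-0.0025,0.025,0],
  [0,0,0,0,0,0.03,0],
  [0,0,0,0,0,0.03,0],
  [0,0,0,0,0,0.03,0],
  [0,0,0,0,0,0.025,0],
  [0,0,0,0,0,0.015,0],
  [0,0,0,0,0,0,0],
])

```text
time: 16.27
tool_pos: [0.5455, 0.197, 0.1323]
tcp_rot: [-2.165, -2.271, 0.012]
wrist_force: [-0.9, 0.4, -2.9]
width: 0.081
grip_force: 79.3
```

Emit:
drive_tool([
  [0,0,0,0,0,0,0],
  [0,0,0,0,0,0,0],
  [0,0,0,0,0,0,0],
])

```text
time: 16.52
tool_pos: [0.5509, 0.1992, 0.1402]
tcp_rot: [2.165, 2.272, 0.006]
wrist_force: [0.0, -0.5, -1.4]
width: 0.082
grip_force: 79.3
```

```bash
python3 d.py .5489 .198 .1115 2.9 0
```

```text
t 16.52 tcp [0.5509 0.1992 0.1402] w 0.082 grip 79.3 F [ 0.  -0.5 -1.4] q [ 0.31  0.17  1.9  -0.    1.07  0.26]
turn [ 0.28 -0.01 -0.12] shift(now) [-0.0011 -0.0022  0.0287] shift(target) [-0.0011 -0.002   0.0287]
```

Emit:
drive_tool([
  [0.2,0,0,-0.001,-0.002,0.005,0],
  [0,0,0,0,0,0.006,0],
  [0,0,0,0,0,0.006,0],
  [0,0,0,0,0,0.004,0],
  [0,0,0,0,0,0.002,0],
  [0,0,0,0,0,0,0],
  [0,0,0,0,0,0,0],
  [0,0,0,0,0,0,0],
])

```text
time: 17.18
tool_pos: [0.5476, 0.1979, 0.1153]
tcp_rot: [-2.166, -2.275, 0.003]
wrist_force: [0.1, 0.5, -1.8]
width: 0.079
grip_force: 79.4
```

Emit:
drive_tool([
  [0,0,0,0,0,0.001,0],
  [0,0,0,0,0,0.001,0],
  [0,0,0,0,0,0.001,0],
  [0,0,0,0,0,0,0],
  [0,0,0,0,0,0,0],
  [0,0,0,0,0,0,0],
])

```text
time: 17.68
tool_pos: [0.5474, 0.1979, 0.1122]
tcp_rot: [-2.166, -2.274, 0.003]
wrist_force: [-0.5, 0.1, -1.9]
width: 0.08
grip_force: 79.4
```

```bash
python3 d.py .5489 .198 .1115 2.9 0
```

```text
t 17.68 tcp [0.5474 0.1979 0.1122] w 0.08 grip 79.4 F [-0.5  0.1 -1.9] q [ 0.3   0.19  1.92 -0.    1.03  0.26]
turn [-0.11  0.04 -0.1 ] shift(now) [0.0001 0.0015 0.0007] shift(target) [0.0001 0.0015 0.0007]
```

Emit:
drive_tool([
  [0,0,0,0,0,0.0007,0],
  [0,0,0,0,0,0.0007,0],
  [0,0,0,0,0,0,0],
  [0,0,0,0,0,0,0],
])

```text
time: 18.02
tool_pos: [0.5477, 0.1979, 0.1115]
tcp_rot: [-2.166, -2.275, 0.002]
wrist_force: [-2.2, -1.7, 4.0]
width: 0.08
grip_force: 80.1
```

```bash
python3 d.py .5489 .198 .1115 2.9 0
```

```text
t 18.02 tcp [0.5477 0.1979 0.1115] w 0.08 grip 80.1 F [-2.2 -1.7  4. ] q [ 0.3   0.19  1.92 -0.    1.03  0.26]
turn [-0.08  0.04 -0.1 ] shift(now) [0.0001 0.0012 0.    ] shift(target) [0.0001 0.0012 0.    ]
```

Emit:
drive_tool([
  [0,0,0,0,0,0,0.15],
  [0,0,0,0,0,0,0.25],
  [0,0,0,0,0,0,0.35],
  [0,0,0,0,0,0,0.35],
  [0,0,0,0,0,0,0.35],
  [0,0,0,0,0,0,0.35],
  [0,0,0,0,0,0,0.35],
])

```text
time: 18.6
tool_pos: [0.5474, 0.1979, 0.1107]
tcp_rot: [-2.166, -2.274, 0.003]
wrist_force: [-0.0, 0.8, 0.0]
width: 0.349
grip_force: 0.0
```

Emit:
drive_tool([
  [0,0,0,0,0,-0.01,0.35],
  [0,0,0,0,0,-0.02,0.35],
  [0,0,0,0,0,-0.025,0.35],
  [0,0,0,0,0,-0.03,0.35],
  [0,0,0,0,0,-0.03,0.35],
  [0,0,0,0,0,-0.03,0.35],
  [0,0,0,0,0,-0.02,0.35],
  [0,0,0,0,0,0,0.35],
])

```text
time: 19.27
tool_pos: [0.5508, 0.199, 0.2834]
tcp_rot: [2.163, 2.272, 0.013]
wrist_force: [0.5, 0.1, 0.6]
width: 0.349
grip_force: 0.0
```

```bash
python3 m.py; python3 d.py .525 -.187 .28 0 0
```

```text
top scoop 3109 [168.7, 226.4, 219.5, 290.9]
[3123]
top caddy 5245 [297.9, 206.2, 404.5, 269.7]
[3081]
[2912]
side scoop 3882 [257.8, 251.4, 337.7, 325.5]
side scale 5172 [248.6, 266.6, 377.5, 364.1]
side caddy 3926 [283.9, 130.7, 354.2, 234.5]
scoop ('top', 'side') [0.4728 0.1937 0.0483] 0.25
scoop ('top',) [0.4736 0.1818 0.0422] 0.185
scoop ('side',) [0.4722 0.1962 0.0679] 0.051
scale ('side',) [0.4707 0.1901 0.0161] 0.079
caddy ('top', 'side') [ 0.5242 -0.1869  0.0069] 0.126
caddy ('top',) [ 0.5236 -0.1867  0.0123] 0.046
caddy ('side',) [ 0.524  -0.1863  0.0064] 0.08
[[ 0.497 -0.144  0.095]]
[[ 0.47  -0.131  0.095]]
[[ 0.475 -0.217  0.095]]
[[ 0.545 -0.181  0.095]]
t 20.07 tcp [0.5478 0.198  0.2758] w 0.349 grip 0.0 F [ 0.2  0.3 -0.6] q [ 0.3   0.07  1.75 -0.    1.33  0.26]
turn [-0.11  0.05  2.8 ] shift(now) [-0.3834 -0.0416 -0.0039] shift(target) [-0.385  -0.0228 -0.0042]
```

Emit:
drive_tool([
  [0,0,1,-0.02,-0.001,0,0.6],
  [0,0,1,-0.03,-0.0018,0,0.6],
  [0,0,0.5,-0.03,-0.0018,0,0.6],
  [0,0,0,-0.03,-0.0018,0,0.6],
  [0,0,0,-0.03,-0.0018,0,0.6],
  [0,0,0,-0.03,-0.0018,0,0.6],
  [0,0,0,-0.03,-0.0018,0,0.6],
  [0,0,0,-0.03,-0.0018,0,0.6],
])

```text
time: 20.73
tool_pos: [0.5371, -0.0335, 0.2763]
tcp_rot: [-2.215, -2.227, 0.003]
wrist_force: [0.2, 0.2, 0.4]
width: 0.602
grip_force: 0.0
```

Emit:
drive_tool([
  [0,0,0,-0.03,-0.0018,0,0.6],
  [0,0,0,-0.03,-0.0018,0,0.6],
  [0,0,0,-0.03,-0.0018,0,0.6],
  [0,0,0,-0.03,-0.0018,0,0.6],
  [0,0,0,-0.025,-0.0018,0,0.6],
  [0,0,0,-0.01,0,0,0.6],
  [0,0,0,0,0,0,0.6],
  [0,0,0,0,0,0,0.6],
])

```text
time: 21.4
tool_pos: [0.5291, -0.1869, 0.2761]
tcp_rot: [-2.216, -2.225, 0.002]
wrist_force: [-0.1, 0.0, 0.8]
width: 0.597
grip_force: 0.0
```

```bash
python3 d.py .5245 -.187 .141 0.4 0
```

```text
t 21.4 tcp [ 0.5291 -0.1869  0.2761] w 0.597 grip 0.0 F [-0.1  0.   0.8] q [-0.38  0.02  1.79 -0.    1.33 -0.39]
turn [-0.11 -0.01 -0.17] shift(now) [-1.000e-04 -4.300e-03  1.351e-01] shift(target) [-0.     -0.0046  0.1351]
```

Emit:
drive_tool([
  [0,0,0,0,-0.0045,0.012,0.6],
  [0,0,0,0,0,0.024,0.6],
  [0,0,0,0,0,0.025,0.6],
  [0,0,0,0,0,0.025,0.6],
  [0,0,0,0,0,0.025,0.6],
  [0,0,0,0,0,0.015,0.6],
  [0,0,0,0,0,0.009,0.6],
  [0,0,0,0,0,0,0.6],
])

```text
time: 22.07
tool_pos: [0.5222, -0.1851, 0.138]
tcp_rot: [-2.209, -2.225, 0.006]
wrist_force: [-0.7, -0.3, -0.2]
width: 0.603
grip_force: 0.0
```

Emit:
drive_tool([
  [0,0,0,0,0,0,0.6],
  [0,0,0,0,0,0,0.6],
  [0,0,0,0,0,0,0.6],
  [0,0,0,0,0,0,0.6],
])

```text
time: 22.4
tool_pos: [0.5254, -0.1876, 0.1427]
tcp_rot: [2.214, 2.226, -0.001]
wrist_force: [-0.8, -0.6, 0.2]
width: 0.599
grip_force: 0.0
```

```bash
python3 d.py .5245 -.187 .141 0.4 0; python3 - <<'E'
from h import *
b=[]
for n,(r,c) in (('side',(80,230)),('top',(150,270))):
    p=shot(n); b.append(cv2.resize(p['color'][r:r+180,c:c+160,::-1],None,fx=2.5,fy=2.5,interpolation=3))
cv2.imwrite('pics/g6.png',np.hstack(b))
E
```

```text
t 22.4 tcp [ 0.5254 -0.1876  0.1427] w 0.599 grip 0.0 F [-0.8 -0.6  0.2] q [-0.39  0.12  1.95 -0.    1.07 -0.39]
turn [ 0.04  0.11 -0.09] shift(now) [ 0.0006 -0.0009  0.0017] shift(target) [ 0.0006 -0.0009  0.0017]
```

View pics/g6.png

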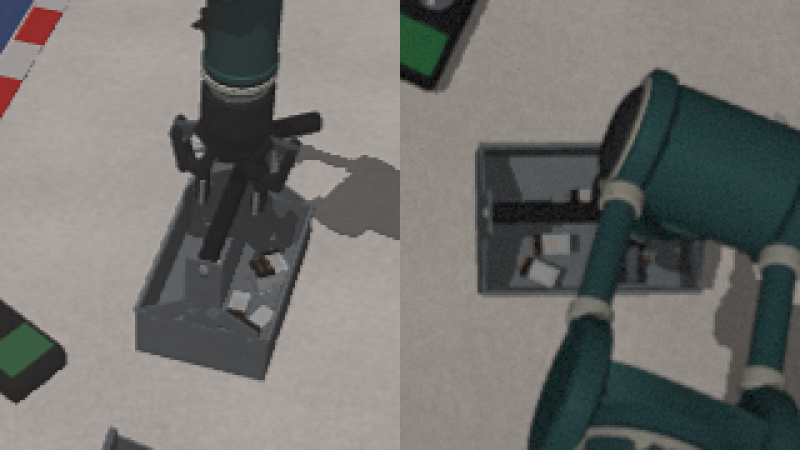

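The fingers straddle the bar at (200,190) and (260,195) in the side crop. I'll grip.

Emit:
drive_tool([
  [0,0,0,0,0,0,0.4],
  [0,0,0,0,0,0,0.3],
  [0,0,0,0,0,0,0.2],
  [0,0,0,0,0,0,0.1],
  [0,0,0,0,0,0,0],
  [0,0,0,0,0,0,0],
  [0,0,0,0,0,0,0],
  [0,0,0,0,0,0,0],
], force=100)

```text
time: 23.17
tool_pos: [0.5239, -0.1874, 0.1415]
tcp_rot: [-2.215, -2.226, 0.004]
wrist_force: [-4.6, -0.0, 5.4]
width: 0.195
grip_force: 98.0
```

Emit:
drive_tool([
  [0,0,0,0,0,-0.002,0],
  [0,0,0,0,0,-0.006,0],
  [0,0,0,0,0,-0.01,0],
  [0,0,0,0,0,-0.015,0],
  [0,0,0,0,0,-0.015,0],
  [0,0,0,0,0,-0.015,0],
  [0,0,0,0,0,-0.015,0],
  [0,0,0,0,0,-0.012,0],
])

```text
time: 23.83
tool_pos: [0.5249, -0.1872, 0.2325]
tcp_rot: [2.215, 2.227, -0.002]
wrist_force: [0.5, -0.4, -6.4]
width: 0.191
grip_force: 97.9
```

Emit:
drive_tool([
  [0,0,0,0,0,-0.008,0],
  [0,0,0,0,0,-0.004,0],
  [0,0,0,0,0,0,0],
  [0,0,0,0,0,0,0],
  [0,0,0,0,0,0,0],
  [0,0,0,0,0,0,0],
  [0,0,0,0,0,0,0],
  [0,0,0,0,0,0,0],
])

```text
time: 24.5
tool_pos: [0.5242, -0.1871, 0.2425]
tcp_rot: [-2.214, -2.226, 0.004]
wrist_force: [0.3, -0.2, -6.1]
width: 0.196
grip_force: 97.9
```

```bash
python3 d.py .5245 -.187 .241 0.4 0; python3 - <<'E'
from h import *
p=shot('side');a=p['color'][70:340,190:400,::-1];cv2.imwrite('pics/g7.png',cv2.resize(a,None,fx=2.2,fy=2.2,interpolation=3))
E
```

```text
t 24.5 tcp [ 0.5242 -0.1871  0.2425] w 0.196 grip 97.9 F [ 0.3 -0.2 -6.1] q [-0.39  0.04  1.84 -0.    1.26 -0.39]
turn [-0.17  0.02 -0.1 ] shift(now) [0.0001 0.0003 0.0015] shift(target) [0.0001 0.0003 0.0015]
```

View pics/g7.png

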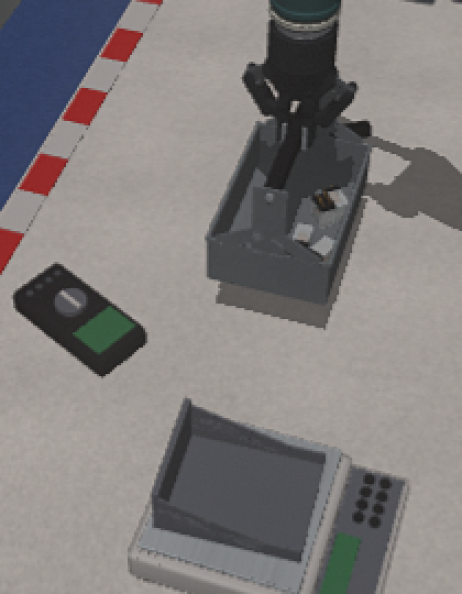

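The caddy is up and level, with a load of about 6 N, which matches the caddy plus five relays. The scoop stands on the plate. I'll hold still.

Emit:
drive_tool([
  [0,0,0,0,0,0,0],
  [0,0,0,0,0,0,0],
  [0,0,0,0,0,0,0],
  [0,0,0,0,0,0,0],
  [0,0,0,0,0,0,0],
  [0,0,0,0,0,0,0],
  [0,0,0,0,0,0,0],
  [0,0,0,0,0,0,0],
])

```text
time: 25.22
tool_pos: [0.5245, -0.1872, 0.2432]
tcp_rot: [-2.215, -2.227, 0.003]
wrist_force: [0.2, 0.2, -6.7]
width: 0.19
grip_force: 97.9
```

Emit:
drive_tool([
  [0,0,0,0,0,0,0],
  [0,0,0,0,0,0,0],
  [0,0,0,0,0,0,0],
  [0,0,0,0,0,0,0],
  [0,0,0,0,0,0,0],
  [0,0,0,0,0,0,0],
  [0,0,0,0,0,0,0],
  [0,0,0,0,0,0,0],
])

```text
time: 25.88
tool_pos: [0.5245, -0.1872, 0.2432]
tcp_rot: [-2.215, -2.227, 0.003]
wrist_force: [-0.1, -0.3, -6.1]
width: 0.195
grip_force: 97.9
```

Emit:
drive_tool([
  [0,0,0,0,0,0,0],
  [0,0,0,0,0,0,0],
  [0,0,0,0,0,0,0],
  [0,0,0,0,0,0,0],
  [0,0,0,0,0,0,0],
  [0,0,0,0,0,0,0],
  [0,0,0,0,0,0,0],
  [0,0,0,0,0,0,0],
])

```text
time: 26.55
tool_pos: [0.5245, -0.1872, 0.2432]
tcp_rot: [-2.215, -2.227, 0.003]
wrist_force: [-0.0, -0.4, -6.2]
width: 0.194
grip_force: 97.9
```

Emit:
drive_tool([
  [0,0,0,0,0,0,0],
  [0,0,0,0,0,0,0],
  [0,0,0,0,0,0,0],
  [0,0,0,0,0,0,0],
  [0,0,0,0,0,0,0],
  [0,0,0,0,0,0,0],
  [0,0,0,0,0,0,0],
  [0,0,0,0,0,0,0],
])

```text
time: 27.22
tool_pos: [0.5245, -0.1872, 0.2432]
tcp_rot: [-2.215, -2.227, 0.003]
wrist_force: [-0.5, 0.2, -7.2]
width: 0.196
grip_force: 97.9
```

Emit:
drive_tool([
  [0,0,0,0,0,0,0],
  [0,0,0,0,0,0,0],
  [0,0,0,0,0,0,0],
  [0,0,0,0,0,0,0],
  [0,0,0,0,0,0,0],
  [0,0,0,0,0,0,0],
  [0,0,0,0,0,0,0],
  [0,0,0,0,0,0,0],
])

```text
time: 27.88
tool_pos: [0.5245, -0.1873, 0.2431]
tcp_rot: [-2.215, -2.227, 0.003]
wrist_force: [0.3, 0.3, -6.6]
width: 0.19
grip_force: 97.9
```

```bash
python3 -c "
from h import *
s=status.read_state();print(s['time'],s['tool_pos'],s['wrist_force'],s['grip_force'],abs(s['joint_vel']).max())
print(workorder.finish_job())"
```

```text
27.8833 [ 0.52453453 -0.18726591  0.24314875] [ 0.34461308  0.29535077 -6.5683271 ] 97.86635398864746 0.007118267266218609
the job is handed in; nothing more can be done
None
```

The job is handed in at 27.9 s (no verdict returned): the arm is still holding the caddy level about 10 cm up, and the empty scoop is back upright on the plate; four relays were seen in the caddy, and the fifth is inferred from the load and the empty scoop.

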